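Ply drum-plastic coupons and hold a hardness gauge on the marked spot

ROBOT

A 6-joint arm with a two-finger parallel gripper is mounted at the origin on the work surface. World frame = base frame: x ahead of the robot, y to its left, z up, the work surface at z = 0. Lengths are in m, angles in rad, forces in N, time in s.
With the tool pointing down it reaches from about 0.375 to 0.75 m from the base axis. Payload 9 kg.
Tool frame: the origin (TCP) lies at the very end of the fingers, on their centre line; the grasp point (between the pads) lies 19 mm behind it; z points along the fingers, y is the line along which they close (so a half turn about z gives the same grasp; the last joint's range is limited). The gripper opens to 85 mm and grips with 20 to 120 N. Pads are 22 mm wide; open, the fingers measure 114 mm over their backs; the gripper's body (76 mm by 85 mm) begins 54 mm behind the grasp point. The pads swing forward as they close: fully open they stand 13 mm farther back than shut.
Start: joints at [-0.218, 0.104, 0.097, 1.564, 0, 1.353], TCP at [0.6, 0, 0.231] pointing down, gripper open.
Joint ranges: [-2.99, 2.99], [-0.84, 1.86], [-1.1, 1.16], [-1.84, 2.11], [-1.51, 1.56], [-3.14, 3.14]. Speed limits (rad/s): [2.22, 2.22, 2.57, 3.14, 3.14, 3.14].

INTERFACE

Orientations are given as a rotation vector (axis times angle).
In Python, from rig import status, vision, manip, finder gives the robot as it stands.
- The arm moves only by the tool play_rows, never from a script. Its argument "moves" is one flat list of numbers, 7 for each row, row after row: the turn, a rotation vector about the tool's x, y, z in rad, then the shift along the tool's x, y, z in cm, then the closure, from 0 (fully open) to 1 (shut). In form: [rx, ry, rz, dx, dy, dz, gripper, rx, ry, rz, dx, dy, dz, gripper, ...]. A call has 1 to 12 rows; each row shifts and turns the commanded pose from where the row before left it, along the tool's axes as they then stand; what a row does not reach is not made up. A row lasts 1/12 s, in which the tool goes at most 41.7 mm and 7.16 degrees, less where a joint would pass 70% of its speed; a pose out of reach is approached as far as the arm can. A call with a gripper value outside its range is refused whole. The fingers move at their own pace and stop on an object; "newtons" is the grip in N (left out, the last holds). Time passes only in rows, so rows that do not move let the fingers close. It gives the time, the measured TCP pose, the force, the opening and the grip force at its end, in the units of the state.
- status.get_obs(): the state, without advancing time (a new reading comes with each control period).
- vision.read_camera(name): name is "scene" or "side" or "wrist"; returns a dict with "img" (400x640x3 uint8, red, green, blue), "range_z" (400x640 float32, m along the optical axis (not along the pixel's ray), 0 where there is no reading), "mtx" (3x3 intrinsics, pixels), "R" (3x3) and "t" (3): a world point X has camera coordinates R X + t. Camera axes: x right, y down, z forward; pixel columns grow to the right and rows downward; lengths in m; the calibration is good to about 2 mm. The wrist camera is an equidistant fisheye: a pixel r from the principal point sees the ray r / f radians off the axis. A picture is of the moment at which its call begins.
- manip.hand_in(): hands the job in; it is judged then, once.
Trained networks look in the newest picture that a camera, given by its name, has taken for a name from the list of things; names that differ only in an ending like _2 or _b are one class to them, and where a whole thing is asked for, a point or a joint stands for the part that bears it (a point fixed in the world has none). Each returns a list of dicts, best first, with "conf" (0 to 1); they miss things now and then, are a little off and sometimes report something else, mostly with a low value. They report only what shows in the picture. A call takes as long as a camera call. They do not tell look-alikes from the thing itself.
- finder.spot_in(camera, query): "box" ([left, top, right, bottom] in pixels, round what is visible of it).
- finder.trace(camera, query): "pixels" (400x640 bool, what is visible of it) and "box" ([left, top, right, bottom] in pixels, round what is visible of it).
The state is a dict: "time": time; "q": joint angles; "joint_velocities": joint speeds; "tau": joint torques, N m; "tcp_pos": TCP position; "eef_rot": TCP orientation; "force": force on the tool from outside, world axes, zero at the start; "ft_torque": the same for the moment, N m; "grip_width": finger opening in m; "finger_force": force on a finger pad.
Only numpy, scipy, OpenCV 4.12 (cv2) and the standard library are available. Lean on these libraries where they do the work, as an engineer would, in place of code of your own. Each camera call takes 0.05 s, during which the arm holds its last target. There are 200 camera calls.

TASK

Finish the pile on the steel anvil for a hardness check: lay the loose plain white coupon squarely on the one already there, edges flush, then the coupon with the printed ring squarely on top, ring upwards. Then take the dial hardness gauge by its black handle out of its stand and press its foot straight down inside the ring, gauge upright, lightly (about 5 N, the sprung foot about half way in, never beyond 20 N). Finish like that, still gripping the gauge and holding it pressed on the spot: do not let go of it, leave the pile square where it was begun, and do not disturb the other things on the bench.

Things in the scene. Friction and masses are not known exactly. Their poses are not given: they have to be found in the camera images.
- anvil: fixed bright steel block 120 x 100 x 25 mm (x, y, z) lying on the bench; origin at the centre of its underside, top 25 mm up.
- coupon_low: flat white rigid plastic test coupon, 80 x 50 x 10 mm (x, y, z), 40 g; origin at the centre of its underside, x along the 80 mm side, z up. Plain; it already lies on the anvil and is loose there (friction only): the pile is built on it.
- coupon_mid: flat white rigid plastic test coupon, 80 x 50 x 10 mm (x, y, z), 40 g; origin at the centre of its underside, x along the 80 mm side, z up. Plain; lies loose on the bench and goes second.
- coupon_top: flat white rigid plastic test coupon, 80 x 50 x 10 mm (x, y, z), 40 g; origin at the centre of its underside, x along the 80 mm side, z up. Has a thin black printed ring on its top face (28 mm inside, 33 mm outside diameter); lies ring up on the bench and goes on top. A coupon may be turned half round in the pile.
- spot (a point): centre of the printed ring, on the top face of coupon_top, 15 mm from the coupon's middle along its +x.
- stand: fixed grey plastic block 75 x 75 x 50 mm with a 27 mm square hole straight through, in which the gauge stands; origin at the centre of its underside.
- gauge: dial hardness gauge, 220 g, upright and loose in the stand. Origin on its axis under the collar that rests on the stand; z up, dial faces -x. Above it: collar 44 mm wide to 7 mm, dial case (56 mm round, 26 thick along x) 6-62 mm, flat-sided black handle 24 (x) by 30 (y) from 60 to 106 mm. Below: barrel 22 mm wide to -25, sprung foot to -39: lift over 40 mm to clear the stand.
- gauge_tip (a point): middle of the flat end of the gauge's foot (16 mm diameter), on the gauge's axis, 39 mm below the gauge's origin when the foot is out.
- foot (a joint): how far the gauge's foot is pushed into the barrel, m: 0 fully out, 0.010 bottomed. Spring: 1.4 N at 0, rising 0.7 N per mm (4.9 N at 5 mm, 8.4 N at 10 mm).
- jar: bystander: small white jar, 48 mm diameter, 65 mm tall; origin under its centre.
- puck: bystander: brass disc, 40 mm diameter, 18 mm high; origin under its centre.
- spatula: bystander: steel spatula about 180 mm long lying flat, long side along its x.
- pen: bystander: grey marker pen with black cap, 125 x 15 x 14 mm, lying along its x.
- bottle: bystander: white plastic bottle, 64 mm diameter, 130 mm tall; origin under its centre.
- beaker: bystander: glass beaker, 64 mm diameter, 75 mm tall; origin under its centre.
- dish: bystander: shallow glass dish, 84 mm diameter, 16 mm high; origin under its centre.
Things that resemble listed ones, but are neither listed nor needed, are in the scene too. What is shaped like the anvil but green is not meant. Leave any pink look-alike of the coupon_top alone.

How it is judged:
On the way, in this order (a step that is already met when the one before it is completed fails the run):
1. the plain coupon lies squarely on the coupon on the anvil, let go (z of coupon_low in the frame of anvil between 0.023 and 0.027 m and distance of coupon_low from where it was at the start of the episode below 0.02 m and x of coupon_mid in the frame of coupon_low between -0.005 and 0.005 m and y of coupon_mid in the frame of coupon_low between -0.005 and 0.005 m and z of coupon_mid in the frame of coupon_low between 0.008 and 0.012 m and angle between the x axis of coupon_mid and the x axis of coupon_low, either way round below 0.09 rad and contact force between the fingers and coupon_mid below 0.1 N), for 0.2 s.
2. the ringed coupon lies squarely on top of the pile, let go (all of step 1 and x of coupon_top in the frame of coupon_mid between -0.005 and 0.005 m and y of coupon_top in the frame of coupon_mid between -0.005 and 0.005 m and z of coupon_top in the frame of coupon_mid between 0.008 and 0.012 m and angle between the x axis of coupon_top and the x axis of coupon_mid, either way round below 0.09 rad and contact force between the fingers and coupon_top below 0.1 N), for 0.2 s.
3. the gauge is held upright with its foot pressed lightly inside the ring (horizontal distance between gauge_tip and spot below 0.006 m and z of gauge_tip in the frame of spot below 0.003 m and angle between gauge's own z axis and vertical below 0.09 rad and contact force between gauge and coupon_top between 2.5 and 8 N and value of joint foot between 0.001 and 0.0097 m and contact force between the fingers and gauge above 3 N and linear speed of gauge below 0.02 m/s), for 0.2 s.
At the end, for the whole second after the job is handed in: Coupons piled on the anvil, each within 5 mm and 5 deg of the one below, the lowest within 20 mm of its start; gauge gripped, still, within 5 deg of upright, foot within 6 mm of the ring's centre, pressing 2.5 to 8 N (foot in, not bottomed) (all of step 2 and all of step 3); the arm keeps its last pose, push and grip.
It fails at once if the gauge is pressed on a coupon with more than 20 N (contact force between gauge and coupon_low above 20 N or contact force between gauge and coupon_mid above 20 N or contact force between gauge and coupon_top above 20 N).
It fails at once if the gauge is knocked over (angle between gauge's own z axis and vertical above 0.8 rad).
It fails at once if one of the other things on the bench is moved more than 30 mm (distance of any of jar, puck, spatula, pen, bottle, beaker, dish from where it was at the start of the episode above 0.03 m).
It also fails if it takes over 67 s, if anything falls off the work surface, if the arm or the gripper's body presses on something with over 40 N, if the wrist force passes 120 N, or if a joint passes its speed limit or range.

## Working session

There is one attempt and no reset: what is moved stays moved. The work goes in short steps, Python scripts to look and compute and a tool call to move; the robot and the scene stay as the last step left them, time stands still between calls to the robot, and variables do not carry over. Pictures are saved under pics/ and viewed, at most 10 in all, crops included, and the job is handed in when it is done.

Besides the shell and the picture viewer there is one more tool, called after "Emit:" as name(argument=value, ...), one argument or row to a line, values as JSON. play_rows: Moves the arm, as the interface text tells. Its arguments: {"type":"object","properties":{"moves":{"type":"array","items":{"type":"number"}},"newtons":{"type":"number"}},"required":["moves"]}

```bash
mkdir -p pics; ls; cat > h.py <<'E'
from rig import status, vision, manip, finder
import numpy as np, cv2
def cloud(f):
    z=f["range_z"]; K=f["mtx"]; v,u=np.mgrid[:400,:640]
    P=np.stack([(u-K[0,2])/K[0,0]*z,(v-K[1,2])/K[1,1]*z,z],-1)
    return (P-f["t"])@f["R"]
def save(img,n): cv2.imwrite("pics/"+n,img[:,:,::-1])
E
python3 - <<'E'
from h import *
print(status.get_obs())
a=vision.read_camera("scene");b=vision.read_camera("side")
np.savez("a.npz",**a);np.savez("b.npz",**b)
for n,c in(("scene",a),("side",b)):
    save(c["img"],n+"0.png"); P=cloud(c)
    for q in "anvil coupon_low coupon_mid coupon_top stand gauge jar puck spatula pen bottle beaker dish".split():
        for r in finder.trace(n,q):
            m=r["pixels"]&(c["range_z"]>0)
            if r["conf"]>.2 and m.any(): print(n,q,round(r["conf"],2),np.round(r["box"]),np.round(np.median(P[m],0),3))
E
```

```text
pics
{'time': 0.0, 'q': array([-2.17714924e-01,  1.04703506e-01,  9.64766636e-02,  1.56391016e+00,
       -2.95769605e-05,  1.35306701e+00]), 'joint_velocities': array([ 0.00064317,  0.0003639 , -0.00127251,  0.0003055 ,  0.00118305,
       -0.00115591]), 'tau': array([ 7.03431251e-04, -5.56934094e+01,  5.03644359e+01,  1.70058967e-02,
       -2.22691165e-04, -8.28643181e-07]), 'tcp_pos': array([5.99663650e-01, 6.58009399e-05, 2.30523939e-01]), 'eef_rot': array([-2.22063724e+00, -2.22066926e+00,  1.17105651e-03]), 'force': array([-0.2615392 ,  0.80115022,  0.37001357]), 'ft_torque': array([ 0.06246009,  0.01416122, -0.02516327]), 'finger_force': 0.0, 'grip_width': 0.08515743608969374}
scene anvil 0.73 [280. 207. 338. 265.] [0.587 0.041 0.022]
scene anvil 0.72 [244. 127. 275. 168.] [ 0.362 -0.208  0.022]
scene coupon_low 0.83 [296. 210. 322. 239.] [0.557 0.016 0.033]
scene coupon_mid 0.72 [375. 263. 408. 299.] [0.625 0.237 0.008]
scene coupon_top 0.75 [400. 207. 423. 236.] [0.45  0.253 0.008]
scene coupon_top 0.74 [453. 210. 481. 243.] [0.429 0.381 0.008]
scene stand 0.78 [212. 168. 2
[... 1265 characters left out ...]
88 [335. 251. 379. 287.] [ 0.466 -0.251  0.038]
side gauge 0.78 [347. 218. 371. 261.] [ 0.479 -0.238  0.103]
side gauge 0.69 [382. 204. 410. 232.] [ 0.695 -0.141  0.013]
side jar 0.67 [349. 219. 373. 259.] [ 0.479 -0.237  0.105]
side jar 0.58 [282. 170. 304. 197.] [0.532 0.13  0.041]
side jar 0.58 [378. 205. 409. 230.] [ 0.695 -0.136  0.012]
side puck 0.66 [350. 175. 366. 186.] [0.72  0.064 0.018]
side spatula 0.58 [251. 215. 295. 254.] [0.392 0.027 0.005]
side pen 0.47 [379. 204. 411. 232.] [ 0.695 -0.133  0.012]
side bottle 0.66 [441. 227. 470. 282.] [ 0.665 -0.374  0.074]
side beaker 0.78 [344. 304. 375. 342.] [ 0.377 -0.372  0.049]
side dish 0.61 [242. 140. 268. 157.] [0.563 0.42  0.011]
```

```bash
python3 - <<'E'
from h import *
a=np.load("a.npz")["img"]
save(cv2.resize(a[120:320,110:510],(800,400),interpolation=cv2.INTER_CUBIC),"c0.png")
E
```

```text
(no output)
```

View pics/c0.png

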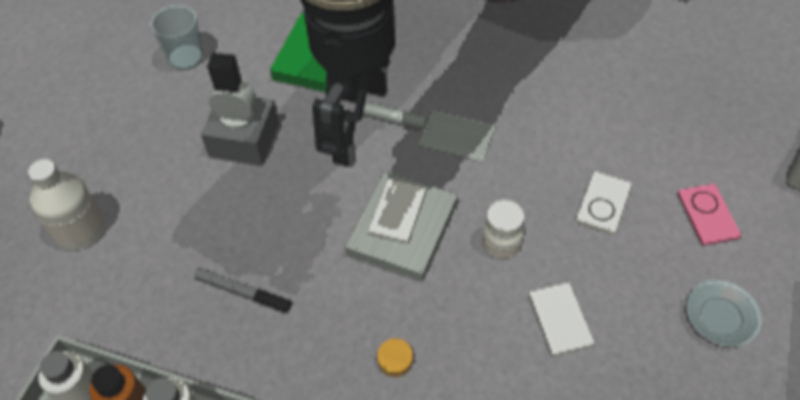

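Crop shows (full px): plain white loose coupon at (391,279), white ringed coupon at (412,221), a pink ringed look-alike at (465,226) to leave alone. The bright steel anvil with coupon_low is at (310,235), and the green block at (262,147) isn't meant. Gauge is in its stand at (228,175).

```bash
cat >> h.py <<'E'
def wcloud(f):
    z=f["range_z"]; K=f["mtx"]; v,u=np.mgrid[:400,:640]
    x=(u-K[0,2])/K[0,0]; y=(v-K[1,2])/K[1,1]; r=np.hypot(x,y)+1e-9
    s=np.where(r<1.5,np.tan(np.minimum(r,1.5))/r,0)
    return (np.stack([x*s*z,y*s*z,z],-1)-f["t"])@f["R"]
def rect(P,m):
    pts=P[m][:,:2]; c,(w,h),a=cv2.minAreaRect((pts*1000).astype(np.float32))
    if w<h: w,h,a=h,w,a+90
    return np.round(np.array(c)/1000,4),round(w,1),round(h,1),round((a+90)%180-90,1)
def coupons(f,P,zlo,zhi,near,rad=.07):
    im=f["img"].astype(int); ok=(f["range_z"]>0)&(P[...,2]>zlo)&(P[...,2]<zhi)&(np.hypot(P[...,0]-near[0],P[...,1]-near[1])<rad)
    return ok
E
python3 - <<'E'
from h import *
for n in "ab":
    f=np.load(n+".npz");P=cloud(f)
    for nm,zl,zh,c in(("low",.0295,.05,(.557,.016)),("mid",.005,.02,(.626,.237)),("top",.005,.02,(.448,.25)),("anvil",.017,.0285,(.575,.03)),("stand",.044,.054,(.5,-.23)),("handle",.115,.17,(.5,-.23))):
        m=coupons(f,P,zl,zh,c,.08)
        if m.sum()>20: print(n,nm,m.sum(),rect(P,m),np.round(np.median(P[m],0),4))
f=vision.read_camera("wrist");np.savez("w0.npz",**f);save(f["img"],"w0.png");print(f["mtx"],f["R"],f["t"])
P=wcloud(f);print(P[200,320],P[300,320])
E
```

```text
a low 557 (array([0.5537, 0.0149]), 81.4, 50.2, 2.2) [0.5546 0.0156 0.0328]
a mid 696 (array([0.6208, 0.2357]), 82.0, 50.4, 32.8) [0.6221 0.236  0.0079]
a top 514 (array([0.4467, 0.2529]), 82.6, 50.0, -5.0) [0.4491 0.2534 0.0079]
a anvil 1131 (array([0.5611, 0.0235]), 121.6, 100.4, -3.8) [0.5827 0.0418 0.0227]
a stand 406 (array([ 0.4913, -0.2265]), 78.0, 77.5, 7.6) [ 0.5087 -0.2101  0.0476]
a handle 250 (array([ 0.4911, -0.2265]), 31.0, 26.7, -77.2) [ 0.4991 -0.2225  0.1437]
b low 367 (array([0.5448, 0.0104]), 95.5, 59.6, 2.7) [0.549  0.0106 0.0356]
b mid 186 (array([0.6176, 0.2478]), 110.9, 87.5, 49.6) [0.6245 0.2365 0.0105]
b top 293 (array([0.4446, 0.2541]), 144.2, 96.6, 55.6) [0.4423 0.248  0.0107]
b anvil 571 (array([0.5589, 0.0222]), 122.1, 103.0, -3.7) [0.5605 0.0118 0.0252]
b stand 475 (array([ 0.49  , -0.2271]), 78.5, 77.9, 6.1) [ 0.4712 -0.2458  0.0505]
b handle 311 (array([ 0.4887, -0.2282]), 32.0, 28.6, -78.8) [ 0.4814 -0.2345  0.1438]
[[309.70691629   0.         315.9039341 ]
 [  0.         309.70691629 199.19268028]
 [  0.           0.           1.        ]] [[ 9.99999505e-01 -5.95884125e-04  7.97367982e-04]
 [-7.91113465e-04 -9.61931027e-01  2.73291189e-01]
 [ 6.04163120e-04 -2.73291685e-01 -9.61931021e-01]] [-0.6005294  -0.03654288  0.37787522]
[ 0.6056338  -0.03918168  0.00125408] [ 6.06316586e-01 -1.89476741e-01 -1.68183119e-04]
```

View pics/w0.png

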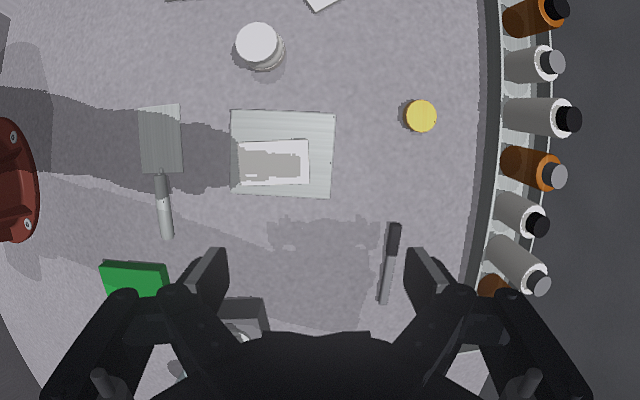

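```bash
cat >> h.py <<'E'
def wmeas(f,P,zlo,zhi,near,rad=.06):
    m=coupons(f,P,zlo,zhi,near,rad).astype(np.uint8)
    m=cv2.morphologyEx(m,cv2.MORPH_OPEN,np.ones((3,3)))>0
    return m.sum(),rect(P,m),np.round(np.median(P[m],0),4) if m.any() else 0
E
python3 - <<'E'
from h import *
f=np.load("w0.npz");P=wcloud(f)
print(wmeas(f,P,.0295,.045,(.553,.015)),wmeas(f,P,.018,.0295,(.56,.023),.08))
print(P[160,300],P[115,320],P[20,90])
E
```

```text
(np.int64(3081), (array([0.5519, 0.0136]), 80.6, 50.9, 1.5), array([0.5537, 0.0145, 0.0349])) (np.int64(5679), (array([0.5603, 0.022 ]), 120.4, 100.9, -3.6), array([0.5714, 0.0412, 0.025 ]))
[0.58293479 0.01647604 0.03489852] [0.60511782 0.06602647 0.02429095] [0.27045899 0.23419544 0.00038785]
```

Emit:
play_rows(
  moves=[0,0,-0.12,3.9,0.3,0,0,0,0,0,0,0,0,0],
  newtons=25,
)

```text
time: 1.62
tcp_pos: [0.6029, 0.0429, 0.2314]
eef_rot: [-2.074, -2.359, -0.002]
force: [0.5, 0.6, -0.3]
grip_width: 0.0857
finger_force: 0.0
```

Emit:
play_rows(
  moves=[0,0,0,3.8,0.8,0,0,0,0,0,3.8,0.8,0,0,0,0,0,3.8,0.8,0,0,0,0,0,3.8,0.8,0,0,0,0,0,3.8,0.8,0,0,0,0,-0.12,0,0,0,0,0,0,-0.12,0,0,0,0,0,0,-0.12,0,0,0,0,0,0,-0.12,0,0,0,0,0,0,-0.12,0,0,0,0,0,0,-0.12,0,0,0,0,0,0,-0.12,0,0,0,0],
)

```text
time: 2.62
tcp_pos: [0.6199, 0.2326, 0.2312]
eef_rot: [-0.935, -2.999, -0.0]
force: [0.2, 0.1, 0.3]
grip_width: 0.0855
finger_force: 0.0
```

Emit:
play_rows(
  moves=[0,0,-0.12,0,0,0,0,0,0,-0.12,0,0,0,0,0,0,-0.12,0,0,0,0,0,0,-0.12,0,0,0,0,0,0,-0.12,0,0,0,0,0,0,-0.12,0,0,0,0,0,0,-0.12,0,0,0,0,0,0,-0.12,0,0,0,0,0,0,-0.12,0,0,0,0,0,0,-0.1,0,0,0,0,0,0,0,0,0,0,0,0,0,0,0,0,0,0],
)

```text
time: 3.62
tcp_pos: [0.62, 0.2325, 0.2313]
eef_rot: [-0.877, 3.017, 0.0]
force: [0.9, -0.5, -0.0]
grip_width: 0.0859
finger_force: 0.0
```

```bash
cat >> h.py <<'E'
from scipy.spatial.transform import Rotation as Ro
def pose():
    o=status.get_obs(); R=Ro.from_rotvec(o["eef_rot"]).as_matrix()
    return o,R,np.degrees(np.arctan2(R[1,1],R[0,1]))
def goal(p,psi):
    "needed: tool shift now in cm (xyz), then rz, and tilt"
    o,R,ps=pose(); d=np.array(p)-o["tcp_pos"]
    dps=(psi-ps+180)%360-180
    print("t",round(o["time"],2),"tcp",np.round(o["tcp_pos"],4),"psi",round(ps,2),"shift cm",np.round(R.T@d*100,2),"rz",round(-np.radians(dps),4),"Rz",np.round(R[:,2],4),"q",np.round(o["q"],2))
E
python3 - <<'E'
from h import *
f=vision.read_camera("wrist");P=wcloud(f);np.savez("w1.npz",**f)
r=wmeas(f,P,.005,.02,(.621,.236));print(r)
c,a=r[1][0],r[1][3]
goal([*c,.06],a+90)
E
```

```text
(np.int64(2744), (array([0.6193, 0.2342]), 80.0, 50.4, 32.4), array([0.6185, 0.2336, 0.01  ]))
t 3.67 tcp [0.62   0.2325 0.2313] psi 122.41 shift cm [-0.04  0.18 17.13] rz 0.0002 Rz [ 0.  0. -1.] q [ 0.16  0.3   0.32  1.59  0.   -0.4 ]
```

Emit:
play_rows(
  moves=[0,0,0,0,0.18,4,0,0,0,0,0,0,4,0,0,0,0,0,0,4,0,0,0,0,0,0,4,0,0,0,0,0,0,4,0,0,0,0,0,0,3,0,0,0,0,0,0,0,0,0,0,0,0,0,0,1,0,0,0,0,0,0,1,0,0,0,0,0,0,1,0,0,0,0,0,0,1,0,0,0,0,0,0,1],
  newtons=25,
)

```text
time: 4.67
tcp_pos: [0.6214, 0.2344, 0.0051]
eef_rot: [-0.88, 3.011, -0.001]
force: [-0.5, -0.0, 5.5]
grip_width: 0.0485
finger_force: 25.0
```

Emit:
play_rows(
  moves=[0,0,0,0,0,0,1,0,0,0,0,0,-2,1,0,0,0,0,0,-4,1,0,0,0,0,0,-4,1,0,0,0,0,0,-4,1,0,0,0,0,0,0,1,0,0,0,0,0,0,1],
)

```text
time: 5.25
tcp_pos: [0.622, 0.2345, 0.1474]
eef_rot: [-0.879, 3.006, -0.002]
force: [-0.1, 0.3, -1.4]
grip_width: 0.0486
finger_force: 26.1
```

```bash
python3 - <<'E'
from h import *
f=vision.read_camera("wrist");save(f["img"],"w2.png");np.savez("w2.npz",**f)
P=wcloud(f);o,R,ps=pose();print(o["tcp_pos"],ps,o["grip_width"],o["force"])
T=(P-o["tcp_pos"])@R*1000
im=f["img"].astype(int)
m=(f["range_z"]>0)&(abs(T[...,2])<40)&(abs(T[...,0])<60)&(abs(T[...,1])<60)&(im.min(-1)>150)
p=T[m];print(m.sum(),np.percentile(p,[1,10,50,90,99],axis=0).round(1));print(cv2.minAreaRect(p[:,:2].astype(np.float32)))
E
```

```text
[0.62058678 0.23421896 0.14447717] 122.59439065441613 0.04858719849404169 [-0.25709402 -0.5073845  -0.84631777]
7716 [[-38.4 -26.1  -9.1]
 [-33.  -20.6  -8.5]
 [-11.5   2.6  -7.8]
 [ 34.9  18.5  -7.1]
 [ 39.4  21.9  -6.4]]
((0.13948822021484375, -2.0345382690429688), (79.7230224609375, 50.19501876831055), 0.4586734473705292)
```

View pics/w2.png

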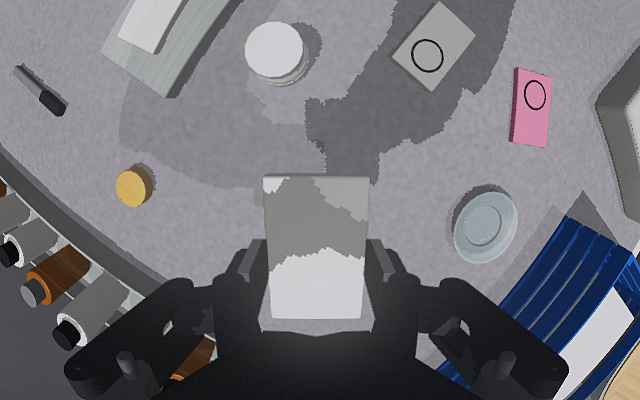

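Emit:
play_rows(
  moves=[0,0,0,1.35,-3.47,0,1,0,0,0,1.35,-3.47,0,1,0,0,0,1.35,-3.47,0,1,0,0,0,1.35,-3.47,0,1,0,0,0,1.35,-3.47,0,1,0,0,0,1.35,-3.47,0,1,0,0,0.107,0,0,0,1,0,0,0.107,0,0,0,1,0,0,0.107,0,0,0,1,0,0,0.107,0,0,0,1,0,0,0.107,0,0,0,1,0,0,0,0,0,0,1],
)

```text
time: 6.3
tcp_pos: [0.6624, 0.0149, 0.1403]
eef_rot: [0.046, -3.14, -0.0]
force: [-0.2, 1.2, -0.1]
grip_width: 0.0485
finger_force: 26.1
```

```bash
cat >> h.py <<'E'
def tool(P):
    o,R,ps=pose(); return (P-o["tcp_pos"])@R*1000
def held(f):
    T=tool(wcloud(f)); im=f["img"].astype(int)
    m=(f["range_z"]>0)&(T[...,2]<2)&(T[...,2]>-20)&(abs(T[...,0])<50)&(abs(T[...,1])<32)&(im.min(-1)>90)
    m=cv2.morphologyEx(m.astype(np.uint8),cv2.MORPH_OPEN,np.ones((3,3)))>0
    return m.sum(),rect(T/1,m) if 0 else cv2.minAreaRect(T[m][:,:2].astype(np.float32)),np.median(T[m],0).round(1)
E
python3 - <<'E'
from h import *
f=vision.read_camera("wrist");save(f["img"],"w3.png")
P=wcloud(f);print(held(f))
print(wmeas(f,P,.0295,.045,(.553,.015)),wmeas(f,P,.018,.0295,(.56,.023),.08))
m=coupons(f,P,.0295,.045,(.553,.015),.06)
print("tool",cv2.minAreaRect(tool(P)[m][:,:2].astype(np.float32)))
goal([.554,.0145,.15],91.7)
E
```

```text
(np.int64(14336), ((1.087127685546875, -1.5222511291503906), (80.64505767822266, 50.51275634765625), 0.5440199971199036), array([ 8.2, -1.6, -4.7]))
(np.int64(5956), (array([0.5524, 0.0136]), 79.6, 50.5, 2.4), array([0.5535, 0.0135, 0.035 ])) (np.int64(10345), (array([0.5598, 0.0221]), 120.6, 100.9, -3.5), array([0.5726, 0.0388, 0.025 ]))
tool ((109.89472961425781, 2.359933853149414), (50.98968505859375, 79.42961883544922), 89.95018005371094)
t 6.35 tcp [0.6625 0.015  0.1405] psi 92.05 shift cm [10.85  0.34 -0.94] rz 0.0061 Rz [-1.3e-03  2.0e-04 -1.0e+00] q [-0.17  0.3   0.15  1.42 -0.   -0.21]
```

Emit:
play_rows(
  moves=[0,0,0,3.64,0.137,0,1,0,0,0,3.64,0.137,0,1,0,0,0,3.64,0.137,0,1,0,0,0,0,0,0,1,0,0,0,0,0,4,1,0,0,0,0,0,4,1,0,0,0,0,0,1.7,1,0,0,0,0,0,0.3,1,0,0,0,0,0,0,1,0,0,0,0,0,0,1,0,0,0,0,0,0,1],
)

```text
time: 7.27
tcp_pos: [0.5545, 0.0151, 0.0424]
eef_rot: [-0.056, 3.14, -0.001]
force: [-1.0, -1.4, -0.3]
grip_width: 0.0483
finger_force: 40.5
```

```bash
python3 - <<'E'
from h import *
o,R,ps=pose();print(o["tcp_pos"],ps,o["force"],R.round(4)[:,2])
f=vision.read_camera("side");P=cloud(f);save(cv2.resize(f["img"][150:250,250:390],(700,500),interpolation=cv2.INTER_CUBIC),"s3.png")
E
```

```text
[0.5544671  0.01514724 0.04244011] 92.03586367187073 [-0.98317273 -1.37926321 -0.29622103] [ 1.5e-03 -4.0e-04 -1.0e+00]
```

View pics/s3.png

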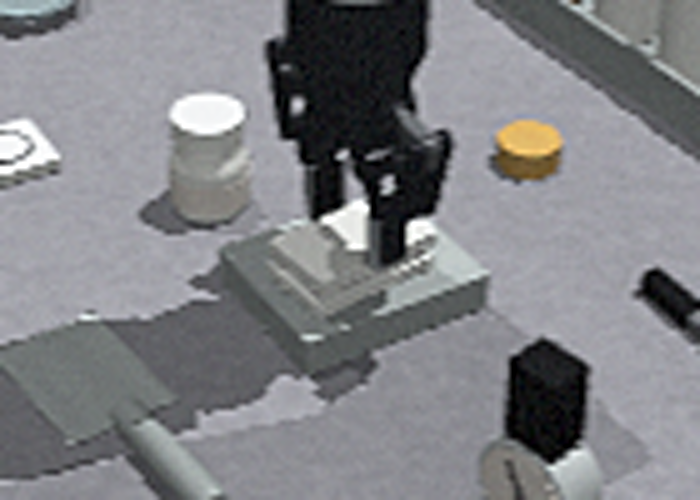

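Emit:
play_rows(
  moves=[0,0,0,0.11,0,0.2,1,0,0,0,0,0,0.15,1,0,0,0,0,0,0.1,1,0,0,0,0,0,0,1,0,0,0,0,0,0,1],
)

```text
time: 7.73
tcp_pos: [0.5529, 0.0152, 0.0374]
eef_rot: [-0.054, 3.141, -0.0]
force: [-1.4, -0.1, 5.0]
grip_width: 0.0485
finger_force: 41.1
```

Emit:
play_rows(
  moves=[0,0,0,0,0,0,0.2,0,0,0,0,0,0,0.2,0,0,0,0,0,0,0.2,0,0,0,0,0,0,0.2,0,0,0,0,0,-2,0.2,0,0,0,0,0,-4,0.2,0,0,0,0,0,-4,0,0,0,0,0,0,-4,0,0,0,0,0,0,-2,0,0,0,0,0,0,0,0,0,0,0,0,0,0,0],
)

```text
time: 8.65
tcp_pos: [0.5535, 0.0151, 0.1982]
eef_rot: [-0.054, 3.138, -0.001]
force: [-0.2, 0.2, -1.2]
grip_width: 0.0853
finger_force: 0.0
```

```bash
python3 - <<'E'
from h import *
f=vision.read_camera("wrist");P=wcloud(f);save(f["img"],"w4.png");np.savez("w4.npz",**f)
print("pile",wmeas(f,P,.030,.055,(.553,.015)),"mid",wmeas(f,P,.0405,.055,(.553,.015)),"low?",wmeas(f,P,.031,.0395,(.553,.015)))
print("anvil",wmeas(f,P,.018,.0295,(.56,.023),.08))
print("top",wmeas(f,P,.005,.02,(.447,.253)))
goal([.447,.253,.231],85)
s=vision.read_camera("scene");P=cloud(s);print(wmeas(s,P,.037,.06,(.553,.015)),wmeas(s,P,.0275,.037,(.553,.015)))
E
```

```text
pile (np.int64(3997), (array([0.5516, 0.0136]), 79.9, 49.7, 2.3), array([0.5498, 0.0134, 0.045 ])) mid (np.int64(3960), (array([0.5516, 0.0136]), 79.9, 49.7, 2.3), array([0.5501, 0.0135, 0.0451])) low? (np.int64(0), (array([0., 0.]), 0.0, 0.0, 0.0), 0)
anvil (np.int64(6196), (array([0.5595, 0.022 ]), 120.2, 101.1, -3.6), array([0.558 , 0.0409, 0.025 ]))
top (np.int64(2072), (array([0.4459, 0.2511]), 80.6, 51.4, -4.8), array([0.4463, 0.2487, 0.0101]))
t 8.7 tcp [0.5527 0.0152 0.1966] psi 91.96 shift cm [ 9.75 24.13 -3.45] rz 0.1214 Rz [ 2.e-04 -1.e-04 -1.e+00] q [-0.21 -0.04 -0.12  1.5  -0.   -0.24]
(np.int64(584), (array([0.5537, 0.0154]), 80.4, 50.8, 1.6), array([0.5551, 0.0161, 0.0427])) (np.int64(0), (array([0., 0.]), 0.0, 0.0, 0.0), 0)
```

Emit:
play_rows(
  moves=[0,0,0,1.4,3.42,0,0,0,0,0,1.4,3.42,0,0,0,0,0,1.4,3.42,0,0,0,0,0,1.4,3.42,0,0,0,0,0,1.4,3.42,0,0,0,0,0,1.4,3.42,0,0,0,0,0,1.4,3.42,0,0,0,0,0.118,0,0,0,0,0,0,0,0,0,0,0,0,0,0,0,0,0,0,0,0,0,0,0,0,0],
)

```text
time: 9.67
tcp_pos: [0.4465, 0.2503, 0.1958]
eef_rot: [-0.128, -3.138, 0.001]
force: [-0.3, 0.4, -0.3]
grip_width: 0.0854
finger_force: 0.0
```

```bash
python3 - <<'E'
from h import *
f=vision.read_camera("wrist");P=wcloud(f);np.savez("w5.npz",**f)
r=wmeas(f,P,.005,.02,(.446,.251));print(r)
goal([*r[1][0],.001],r[1][3]+90)
g=f["img"];save(cv2.resize(g[100:300,200:440],(720,600)),"w5.png")
E
```

```text
(np.int64(3253), (array([0.4456, 0.252 ]), 79.7, 49.7, -4.7), array([0.4437, 0.252 , 0.0102]))
t 9.72 tcp [0.4467 0.2502 0.1961] psi 85.26 shift cm [ 0.11  0.18 19.51] rz -0.0007 Rz [-9.e-04 -4.e-04 -1.e+00] q [ 0.25 -0.17 -0.23  1.51 -0.    0.34]
```

View pics/w5.png

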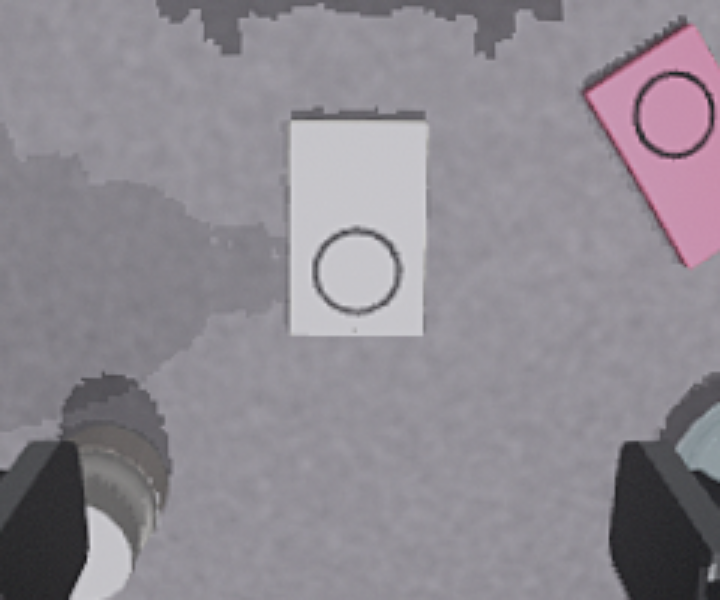

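Emit:
play_rows(
  moves=[0,0,0,0.1,0.36,4,0,0,0,0,0,0,4,0,0,0,0,0,0,4,0,0,0,0,0,0,4,0,0,0,0,0,0,3,0,0,0,0,0,0,0.5,0,0,0,0,0,0,0,0,0,0,0,0,0,0,1,0,0,0,0,0,0,1,0,0,0,0,0,0,1,0,0,0,0,0,0,1,0,0,0,0,0,0,1],
)

```text
time: 10.72
tcp_pos: [0.4478, 0.2552, 0.0045]
eef_rot: [0.131, 3.135, 0.001]
force: [-0.2, -1.8, 8.2]
grip_width: 0.0487
finger_force: 24.6
```

Emit:
play_rows(
  moves=[0,0,0,0,0,0,1,0,0,0,0,0,-2,1,0,0,0,0,0,-4,1,0,0,0,0,0,-4,1,0,0,0,0,0,-4,1,0,0,0,0,0,0,1,0,0,0,0,0,0,1],
)

```text
time: 11.3
tcp_pos: [0.4481, 0.2555, 0.1459]
eef_rot: [0.131, 3.132, 0.003]
force: [-0.7, -0.5, -0.1]
grip_width: 0.0488
finger_force: 26.2
```

```bash
python3 - <<'E'
from h import *
f=vision.read_camera("wrist");print(held(f),status.get_obs()["grip_width"])
goal([.663,.018,.15],92)
E
```

```text
(np.int64(14195), ((0.7154388427734375, -1.0575428009033203), (80.7927474975586, 50.507469177246094), 0.026601148769259453), array([ 9.6, -1.1, -7.9])) 0.048893621869414955
t 11.35 tcp [0.4468 0.2551 0.1435] psi 85.21 shift cm [-23.52 -21.82  -0.6 ] rz -0.1185 Rz [ 3.3e-03  9.0e-04 -1.0e+00] q [ 0.26 -0.16 -0.32  1.41 -0.    0.35]
```

Emit:
play_rows(
  moves=[0,0,0,-2.94,-2.73,0,1,0,0,0,-2.94,-2.73,0,1,0,0,0,-2.94,-2.73,0,1,0,0,0,-2.94,-2.73,0,1,0,0,0,-2.94,-2.73,0,1,0,0,0,-2.94,-2.73,0,1,0,0,0,-2.94,-2.73,0,1,0,0,0,-2.94,-2.73,0,1,0,0,-0.1185,0,0,0,1,0,0,0,0,0,0,1,0,0,0,0,0,0,1,0,0,0,0,0,0,1],
)

```text
time: 12.35
tcp_pos: [0.661, 0.0185, 0.1413]
eef_rot: [0.051, -3.14, -0.001]
force: [-0.1, 0.9, 0.2]
grip_width: 0.0487
finger_force: 26.2
```

```bash
python3 - <<'E'
from h import *
f=vision.read_camera("wrist");P=wcloud(f);h=held(f);print(h)
print(wmeas(f,P,.0295,.055,(.553,.015)))
m=coupons(f,P,.0405,.055,(.553,.015),.06)
c=cv2.minAreaRect(tool(P)[m][:,:2].astype(np.float32));print("tool",c)
print("shift",np.array(c[0])-h[1][0])
goal([.554,.0145,.0475],92)
E
```

```text
(np.int64(14031), ((2.4729385375976562, -1.648355484008789), (50.40290832519531, 80.45838928222656), 89.99362182617188), array([10.8, -1.7, -5.1]))
(np.int64(6476), (array([0.5525, 0.0136]), 80.1, 50.8, 2.0), array([0.5537, 0.0135, 0.045 ]))
tool ((108.77574920654297, -1.4962997436523438), (50.809139251708984, 80.13868713378906), 89.88591766357422)
shift [106.30281067   0.15205574]
t 12.4 tcp [0.6612 0.0187 0.1417] psi 91.91 shift cm [10.72 -0.06  9.43] rz -0.0015 Rz [-4.e-04  2.e-04 -1.e+00] q [-0.17  0.29  0.15  1.42  0.   -0.2 ]
```

Emit:
play_rows(
  moves=[0,0,0,3.6,0,0,1,0,0,0,3.6,0,0,1,0,0,0,3.55,0,0,1,0,0,0,0,0,0,1,0,0,0,0,0,4,1,0,0,0,0,0,4,1,0,0,0,0,0,0.8,1,0,0,0,0,0,0.2,1,0,0,0,0,0,0,1,0,0,0,0,0,0,1,0,0,0,0,0,0,1],
)

```text
time: 13.32
tcp_pos: [0.5554, 0.0138, 0.0534]
eef_rot: [-0.055, 3.139, -0.001]
force: [0.2, 0.5, -0.2]
grip_width: 0.0489
finger_force: 29.5
```

```bash
python3 - <<'E'
from h import *
goal([.554,.015,.0474],92)
E
```

```text
t 13.32 tcp [0.5554 0.0138 0.0534] psi 91.99 shift cm [0.14 0.12 0.6 ] rz -0.0002 Rz [ 2.1e-03 -4.0e-04 -1.0e+00] q [-0.21  0.01 -0.32  1.23  0.   -0.25]
```

Emit:
play_rows(
  moves=[0,0,0,0.13,0.11,0.2,1,0,0,0,0,0,0.2,1,0,0,0,0,0,0.1,1,0,0,0,0,0,0.05,1,0,0,0,0,0,0,1,0,0,0,0,0,0,1],
)

```text
time: 13.82
tcp_pos: [0.5538, 0.0149, 0.0488]
eef_rot: [-0.055, 3.139, -0.0]
force: [-7.4, 1.6, 19.2]
grip_width: 0.0486
finger_force: 31.5
```

Emit:
play_rows(
  moves=[0,0,0,0,0,-0.08,1,0,0,0,0,0,0,1,0,0,0,0,0,0,1],
)

```text
time: 14.07
tcp_pos: [0.5537, 0.0149, 0.0488]
eef_rot: [-0.055, 3.14, -0.0]
force: [-4.3, 0.7, 12.6]
grip_width: 0.0485
finger_force: 30.8
```

Emit:
play_rows(
  moves=[0,0,0,0,0,-0.1,1,0,0,0,0,0,0,1,0,0,0,0,0,0,0.2,0,0,0,0,0,0,0.2,0,0,0,0,0,0,0.2,0,0,0,0,0,0,0.2,0,0,0,0,0,-2,0.2,0,0,0,0,0,-4,0.2,0,0,0,0,0,-4,0,0,0,0,0,0,-4,0,0,0,0,0,0,0,0,0,0,0,0,0,0,0],
)

```text
time: 15.07
tcp_pos: [0.5548, 0.0145, 0.191]
eef_rot: [-0.054, 3.136, -0.002]
force: [0.2, -0.2, -0.8]
grip_width: 0.0856
finger_force: 0.0
```

```bash
python3 - <<'E'
from h import *
f=vision.read_camera("wrist");P=wcloud(f);np.savez("w6.npz",**f)
print("all",wmeas(f,P,.030,.065,(.553,.015)),"top",wmeas(f,P,.0505,.065,(.553,.015)),"low?",wmeas(f,P,.031,.0495,(.553,.015)))
print("anvil",wmeas(f,P,.018,.0295,(.56,.023),.08))
s=vision.read_camera("scene");Q=cloud(s);print(wmeas(s,Q,.03,.07,(.553,.015)))
# ring
im=f["img"].astype(int);m=coupons(f,P,.045,.065,(.553,.015),.05)&(im.max(-1)<110)
p=P[m];print("ring",m.sum(),cv2.minEnclosingCircle((p[:,:2]*1000).astype(np.float32)),np.median(p,0))
goal([.491,-.227,.231],9)
for n,c,PP in(("w",f,P),("s",s,Q)):
  print(n,"stand",wmeas(c,PP,.044,.056,(.491,-.227)),"handle",wmeas(c,PP,.13,.17,(.491,-.227),.05))
save(cv2.resize(f["img"][60:310,170:470],(720,600)),"w6.png")
E
```

```text
all (np.int64(4499), (array([0.5513, 0.0131]), 79.8, 51.1, 2.0), array([0.5483, 0.0131, 0.0551])) top (np.int64(4444), (array([0.5513, 0.0131]), 79.8, 51.1, 2.0), array([0.5488, 0.0131, 0.0551])) low? (np.int64(0), (array([0., 0.]), 0.0, 0.0, 0.0), 0)
anvil (np.int64(6208), (array([0.5597, 0.0221]), 120.6, 100.9, -3.2), array([0.5556, 0.0422, 0.025 ]))
(np.int64(710), (array([0.5527, 0.0151]), 84.0, 50.7, 1.6), array([0.5602, 0.0172, 0.0526]))
ring 179 ((543.7883911132812, 12.431979179382324), 38.94189453125) [0.55604264 0.01313598 0.05503792]
t 15.17 tcp [0.5529 0.0149 0.1873] psi 91.99 shift cm [  7.02 -23.96  -4.37] rz 1.4484 Rz [-8.e-04  1.e-04 -1.e+00] q [-0.21 -0.04 -0.13  1.48 -0.   -0.24]
w stand (np.int64(2349), (array([ 0.4896, -0.2273]), 77.4, 75.6, -83.7), array([ 0.4902, -0.2094,  0.0499])) handle (np.int64(1156), (array([ 0.4894, -0.2276]), 32.4, 24.6, -79.7), array([ 0.4891, -0.2158,  0.1534]))
s stand (np.int64(403), (array([ 0.4907, -0.2261]), 77.4, 75.4, 6.7), array([ 0.5077, -0.2096,  0.0478])) handle (np.int64(181), (array([ 0.4912, -0.2264]), 30.7, 26.6, -78.7), array([ 0.4971, -0.2235,  0.1511]))
```

View pics/w6.png

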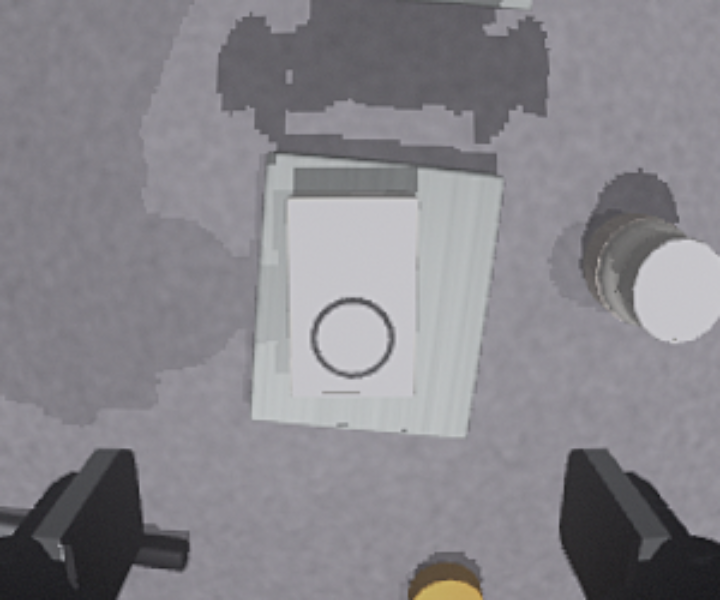

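The pile is flush (top coupon outline hides those below; ring centre at crop (352,338), i.e. toward world +x). Next, the gauge.

Emit:
play_rows(
  moves=[0,0,0,1,-3.42,-0.3,0,0,0,0,1,-3.42,-0.3,0,0,0,0,1,-3.42,-0.3,0,0,0,0,1,-3.42,-0.3,0,0,0,0,1,-3.42,-0.3,0,0,0,0,1,-3.42,-0.3,0,0,0,0,1,-3.42,-0.3,0,0,0,-0.08,0,0,0,0,0,0,-0.08,0,0,0,0,0,0,0,0,0,0,0,0,0,0,0,0,0,0],
)

```text
time: 16.08
tcp_pos: [0.4909, -0.2264, 0.2075]
eef_rot: [0.301, -3.125, -0.003]
force: [-0.3, -0.8, 0.0]
grip_width: 0.0853
finger_force: 0.0
```

```bash
python3 - <<'E'
from h import *
f=vision.read_camera("wrist");P=wcloud(f);np.savez("w7.npz",**f)
print("stand",wmeas(f,P,.044,.053,(.491,-.227)));r=wmeas(f,P,.148,.165,(.491,-.227),.04);print(r)
print("hi",wmeas(f,P,.12,.17,(.491,-.227),.04))
goal([*r[1][0],.119],r[1][3]%180)
s=vision.read_camera("scene");Q=cloud(s);print(wmeas(s,Q,.148,.165,(.491,-.227),.04))
s=vision.read_camera("side");Q=cloud(s);print(wmeas(s,Q,.148,.165,(.491,-.227),.04))
E
```

```text
stand (np.int64(2547), (array([ 0.4898, -0.2278]), 76.3, 75.6, -83.2), array([ 0.4684, -0.2337,  0.0501]))
(np.int64(1629), (array([ 0.4894, -0.2288]), 29.9, 24.8, -79.7), array([ 0.488 , -0.229 ,  0.1559]))
hi (np.int64(2014), (array([ 0.4894, -0.2288]), 29.9, 24.8, -79.8), array([ 0.485 , -0.2294,  0.1556]))
t 16.13 tcp [ 0.4911 -0.2263  0.2078] psi 101.02 shift cm [ 0.2  -0.23  8.88] rz 0.0125 Rz [-0.0015  0.0013 -1.    ] q [-0.67 -0.08 -0.13  1.52  0.   -0.87]
(np.int64(99), (array([ 0.4914, -0.2263]), 29.5, 25.8, -77.1), array([ 0.4921, -0.2255,  0.1535]))
(np.int64(123), (array([ 0.489 , -0.2286]), 29.5, 25.6, -81.6), array([ 0.4871, -0.2307,  0.156 ]))
```

Emit:
play_rows(
  moves=[0,0,0.0125,0.15,-0.06,3.5,0,0,0,0,0,0,3.5,0,0,0,0,0,0,1.8,0,0,0,0,0,0,0.2,0,0,0,0,0,0,0,0,0,0,0,0,0,0,1,0,0,0,0,0,0,1,0,0,0,0,0,0,1,0,0,0,0,0,0,1,0,0,0,0,0,0,1,0,0,0,0,0,0,1,0,0,0,0,0,0,1],
  newtons=45,
)

```text
time: 17.23
tcp_pos: [0.4906, -0.2278, 0.1202]
eef_rot: [-0.286, 3.127, -0.001]
force: [-1.4, 2.2, 6.3]
grip_width: 0.0299
finger_force: 44.8
```

```bash
python3 - <<'E'
from h import *
goal([.5675,.0155,.2],101)
print(status.get_obs()["force"])
E
```

```text
t 17.23 tcp [ 0.4906 -0.2278  0.1202] psi 100.44 shift cm [-11.99  22.52  -7.98] rz -0.0097 Rz [ 1.2e-03 -4.0e-04 -1.0e+00] q [-0.68 -0.07 -0.28  1.36  0.   -0.86]
[-1.41020805  2.20469443  6.27524697]
```

Emit:
play_rows(
  moves=[0,0,0,0,0,-1,1,0,0,0,0,0,-2,1,0,0,0,0,0,-2,1,0,0,0,0,0,-2,1,0,0,0,0,0,-2,1,0,0,0,0,0,0,1,0,0,0,0,0,0,1],
)

```text
time: 17.82
tcp_pos: [0.4906, -0.2282, 0.2102]
eef_rot: [-0.286, 3.127, -0.002]
force: [-0.5, 0.2, -2.4]
grip_width: 0.0296
finger_force: 45.0
```

Emit:
play_rows(
  moves=[0,0,0,-1,1.88,0,1,0,0,0,-1.5,2.81,0,1,0,0,0,-1.5,2.81,0,1,0,0,0,-1.5,2.81,0,1,0,0,0,-1.5,2.81,0,1,0,0,0,-1.5,2.81,0,1,0,0,0,-1.5,2.81,0,1,0,0,0,-1.5,2.81,0,1,0,0,0,-1,1.9,0,1,0,0,0,0,0,0,1,0,0,0,0,0,0,1],
)

```text
time: 18.73
tcp_pos: [0.5699, 0.0267, 0.2074]
eef_rot: [0.289, -3.126, -0.001]
force: [-1.2, 0.1, -1.7]
grip_width: 0.0294
finger_force: 45.2
```

```bash
python3 - <<'E'
from h import *
goal([.5675,.0155,.17],101);print(status.get_obs()["grip_width"],status.get_obs()["finger_force"],status.get_obs()["force"])
a=vision.read_camera("scene");b=vision.read_camera("side");np.savez("a8.npz",**a);np.savez("b8.npz",**b)
A=cv2.resize(a["img"][150:270,240:370],(390,360),interpolation=cv2.INTER_CUBIC)
B=cv2.resize(b["img"][110:230,260:390],(390,360),interpolation=cv2.INTER_CUBIC)
save(np.hstack([A,B]),"g8.png")
E
```

```text
t 18.73 tcp [0.5699 0.0267 0.2074] psi 100.56 shift cm [ 0.44 -1.06  3.74] rz -0.0076 Rz [-2.5e-03  2.0e-04 -1.0e+00] q [-0.18  0.01 -0.04  1.52 -0.   -0.37]
0.02938945060190182 45.2111291885376 [-1.1785204   0.14321659 -1.74849995]
```

View pics/g8.png

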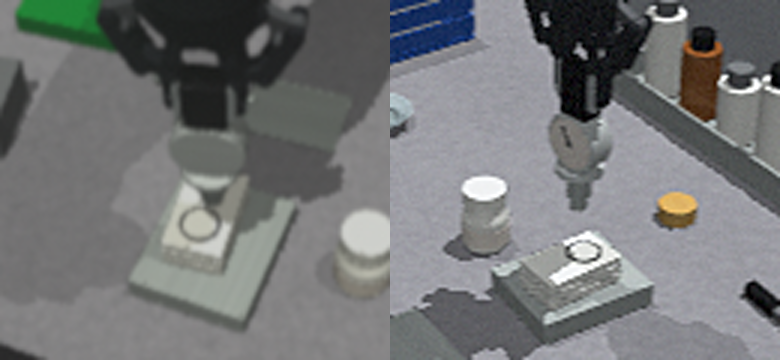

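```bash
cat > t.py <<'E'
from h import *
def run(a,b,zp=.055):
    o,R,ps=pose(); t=o["tcp_pos"]; N=[];D=[];U=[]
    for n,f in(("scene",a),("side",b)):
        P=cloud(f); im=f["img"].astype(int); C=-f["R"].T@f["t"]
        m=(f["range_z"]>0)&(np.hypot(P[...,0]-t[0],P[...,1]-t[1])<.03)
        v=t[:2]-C[:2]; v/=np.linalg.norm(v); l=np.array([-v[1],v[0]])
        for nm,lo,hi in(("foot",-.108,-.1),("barrel",-.094,-.075),("case",-.06,-.015),("handle",-.008,.03)):
            k=m&(P[...,2]>t[2]+lo)&(P[...,2]<t[2]+hi)
            if k.sum()<5: continue
            s=(P[k][:,:2]-t[:2])@l*1000
            print(n,nm,k.sum(),"lateral mid mm",round((s.max()+s.min())/2,1),"width",round(np.ptp(s),1))
            if nm=="barrel": N.append(l);D.append((s.max()+s.min())/2000)
        k=((P[...,2]>zp-.008)&(P[...,2]<zp+.008)&(np.hypot(P[...,0]-.5675,P[...,1]-.0155)<.022))
        # ring: dark pixels after local normalisation, ray onto plane z=zp
        g=cv2.cvtColor(f["img"],cv2.COLOR_RGB2GRAY).astype(np.float32)
        bh=cv2.morphologyEx(g,cv2.MORPH_BLACKHAT,np.ones((9,9)))
        vv,uu=np.nonzero(k&(bh>35)); K=f["mtx"]
        d=np.stack([(uu-K[0,2])/K[0,0],(vv-K[1,2])/K[1,1],np.ones(len(uu))],-1)@f["R"]
        X=C+d*((zp-C[2])/d[:,2])[:,None]
        A=np.c_[2*X[:,:2],np.ones(len(X))]; s=np.linalg.lstsq(A,(X[:,:2]**2).sum(1),rcond=None)[0]
        print(n,"ring",len(uu),s[:2].round(4),"diam",round(2000*np.sqrt(s[2]+s[0]**2+s[1]**2),1)); U.append(s[:2])
        print(n,"pile",wmeas(f,P,.046,.065,(.553,.015)))
    print("barrel-TCP xy",np.linalg.solve(N,D).round(4),"ring mean",np.mean(U,0).round(4))
E
python3 - <<'E'
from t import *
run(np.load("a8.npz"),np.load("b8.npz"))
E
```

```text
scene foot 8 lateral mid mm -2.3 width 11.4
scene barrel 14 lateral mid mm -0.3 width 15.6
scene case 362 lateral mid mm -1.1 width 56.2
scene handle 286 lateral mid mm -0.2 width 56.9
scene ring 56 [0.568  0.0151] diam 30.5
scene pile (np.int64(459), (array([0.5537, 0.0145]), 80.1, 50.1, 2.6), array([0.5668, 0.0188, 0.0529]))
side foot 14 lateral mid mm 2.6 width 13.8
side barrel 43 lateral mid mm 1.5 width 21.7
side case 266 lateral mid mm 1.0 width 55.7
side handle 209 lateral mid mm -0.7 width 49.2
side ring 53 [0.5667 0.0167] diam 31.2
side pile (np.int64(393), (array([0.5513, 0.0129]), 83.1, 53.6, 3.8), array([0.5476, 0.0086, 0.0554]))
barrel-TCP xy [-0.0022 -0.0005] ring mean [0.5674 0.0159]
```

Emit:
play_rows(
  moves=[0,0,0,0.39,-1.07,0,1,0,0,0,0,0,1.2,1,0,0,0,0,0,1.2,1,0,0,0,0,0,0.9,1,0,0,0,0,0,0,1,0,0,0,0,0,0,1,0,0,0,0,0,0,1,0,0,0,0,0,0,1],
)

```text
time: 19.5
tcp_pos: [0.569, 0.0144, 0.1767]
eef_rot: [-0.286, 3.128, -0.0]
force: [-1.3, 1.0, -1.1]
grip_width: 0.0294
finger_force: 45.1
```

```bash
python3 - <<'E'
from t import *
goal([.568,.0155,.159],101);print(status.get_obs()["force"])
a=vision.read_camera("scene");b=vision.read_camera("side");run(a,b)
A=cv2.resize(a["img"][150:270,240:370],(390,360),interpolation=cv2.INTER_CUBIC)
B=cv2.resize(b["img"][110:230,260:390],(390,360),interpolation=cv2.INTER_CUBIC)
save(np.hstack([A,B]),"g9.png")
E
```

```text
t 19.5 tcp [0.569  0.0144 0.1767] psi 100.45 shift cm [0.08 0.13 1.77] rz -0.0096 Rz [ 9.e-04 -1.e-04 -1.e+00] q [-0.2   0.   -0.1   1.46  0.   -0.39]
[-1.29435987  0.98759412 -1.13811503]
scene foot 8 lateral mid mm 0.2 width 11.6
scene barrel 10 lateral mid mm -1.3 width 18.6
scene case 331 lateral mid mm -0.1 width 56.0
scene handle 256 lateral mid mm 0.2 width 57.3
scene ring 64 [0.5685 0.0149] diam 28.1
scene pile (np.int64(370), (array([0.5533, 0.0148]), 81.4, 50.3, 2.1), array([0.571 , 0.0248, 0.0527]))
side foot 10 lateral mid mm 0.7 width 11.1
side barrel 38 lateral mid mm 1.0 width 22.0
side case 261 lateral mid mm 0.7 width 56.2
side handle 204 lateral mid mm -1.0 width 49.9
side ring 62 [0.5665 0.0164] diam 28.2
side pile (np.int64(352), (array([0.5514, 0.0133]), 81.3, 53.3, 4.2), array([0.5453, 0.0075, 0.0555]))
barrel-TCP xy [-0.0002  0.0013] ring mean [0.5675 0.0156]
```

View pics/g9.png

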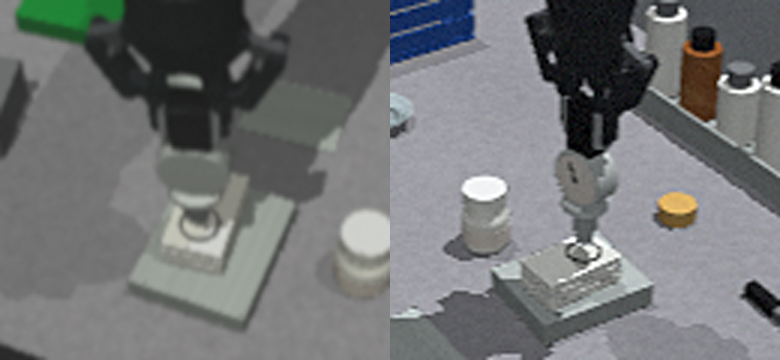

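Emit:
play_rows(
  moves=[0,0,0,0.08,0.08,0.4,1,0,0,0,0,0,0.4,1,0,0,0,0,0,0.3,1,0,0,0,0,0,0,1,0,0,0,0,0,0,1,0,0,0,0,0,0,1],
)

```text
time: 20.1
tcp_pos: [0.5677, 0.0149, 0.1651]
eef_rot: [-0.286, 3.129, -0.0]
force: [0.0, -0.4, -2.5]
grip_width: 0.0295
finger_force: 45.3
```

Emit:
play_rows(
  moves=[0,0,0,0,0,0.15,1,0,0,0,0,0,0.1,1,0,0,0,0,0,0,1,0,0,0,0,0,0,1,0,0,0,0,0,0,1],
)

```text
time: 20.52
tcp_pos: [0.5679, 0.0149, 0.1629]
eef_rot: [-0.286, 3.128, -0.0]
force: [1.1, -0.1, 0.4]
grip_width: 0.0299
finger_force: 45.5
```

Emit:
play_rows(
  moves=[0,0,0,0,0,0.15,1,0,0,0,0,0,0.1,1,0,0,0,0,0,0.05,1,0,0,0,0,0,0,1,0,0,0,0,0,0,1,0,0,0,0,0,0,1],
)

```text
time: 21.02
tcp_pos: [0.5679, 0.0149, 0.1598]
eef_rot: [-0.286, 3.128, -0.0]
force: [0.0, -0.0, 2.6]
grip_width: 0.0298
finger_force: 45.8
```

```bash
python3 - <<'E'
from t import *
F=[]
for i in range(6):
    a=vision.read_camera(["scene","side"][i%2]); F.append(status.get_obs()["force"])
    if i==4: A=a
    if i==5: B=a
print(np.mean(F,0),np.std(F,0))
goal([.568,.0155,.1595],101); run(A,B)
E
```

```text
[0.34444498 0.15117917 2.6846654 ] [0.4979496  0.30436882 0.27879137]
t 21.32 tcp [0.5679 0.0149 0.1597] psi 100.44 shift cm [-0.02  0.05  0.02] rz -0.0098 Rz [ 4.e-04 -1.e-04 -1.e+00] q [-0.2   0.   -0.14  1.43 -0.   -0.39]
scene foot 186 lateral mid mm -1.0 width 55.6
scene barrel 13 lateral mid mm -1.0 width 16.4
scene case 321 lateral mid mm -0.7 width 57.2
scene handle 246 lateral mid mm 1.3 width 56.6
scene ring 55 [0.5687 0.0153] diam 26.4
scene pile (np.int64(315), (array([0.5525, 0.0149]), 82.9, 50.4, 2.5), array([0.5765, 0.0272, 0.0528]))
side foot 153 lateral mid mm 0.6 width 58.5
side barrel 37 lateral mid mm 0.8 width 19.4
side case 245 lateral mid mm 0.4 width 54.2
side handle 192 lateral mid mm -1.3 width 47.6
side ring 67 [0.5649 0.015 ] diam 27.4
side pile (np.int64(338), (array([0.5516, 0.0138]), 82.1, 57.6, 1.4), array([0.5441, 0.007 , 0.0555]))
barrel-TCP xy [-0.0004  0.0009] ring mean [0.5668 0.0152]
```

```bash
python3 -c "
from rig import manip
print(manip.hand_in())"
```

```text
the job is handed in; nothing more can be done
None
```

I handed the job in at about 21 s with both coupons piled flush on the anvil. The gauge is gripped upright, within about 1–2 mm of the ring's centre, pressing at about 4.9 N with the foot about half way in. The hand-in gave no verdict.

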